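Draw a glass-sample slide from its viewer

ROBOT

A 7-joint arm with a two-finger parallel gripper is mounted at the origin on the work surface. World frame = base frame: x ahead of the robot, y to its left, z up, the work surface at z = 0. Lengths are in m, angles in rad, forces in N, time in s.
With the tool pointing down it reaches from about 0.35 to 0.9 m from the base axis. Payload 8.1 kg.
Tool frame: the origin (TCP) lies midway between the tips of the shut fingers; the grasp point (between the pads) lies 19 mm behind it; z points along the fingers, y is the line along which they close (so a half turn about z gives the same grasp; the last joint's range is limited). The gripper opens to 92 mm and grips with 3 to 60 N. Pads are 19 mm wide; open, the fingers measure 130 mm over their backs; the gripper's body (75 mm by 190 mm) begins 47 mm behind the grasp point.
Start: joints at [-1.27, 0.434, 0.025, 1.573, -0.012, 1.134, -0.075], TCP at [0.246, 0.575, 0.227] pointing down, gripper open.
Joint ranges: [-2.62, 2.62], [-0.44, 2.09], [-1.27, 1.32], [0.08, 2.57], [-1.32, 4.46], [0.12, 2], [-2.74, 2.74]. Speed limits (rad/s): [2.22, 2.22, 3.01, 3.01, 3.14, 3.14, 3.14].

INTERFACE

Orientations are given as a unit quaternion [x, y, z, w].
In Python, from plant import arm, eyes, job gives the robot as it stands.
- The arm moves only by the tool move_arm, never from a script. Its argument "deltas" is a list of rows, each an object with "grip": the gripper command: -1 is fully open, 1 is shut, values between are in proportion; "translation": the shift along the tool's x, y, z as a fraction of full scale, a list of three; "rotation": the turn, a rotation vector about the tool's x, y, z as a fraction of full scale, a list of three. In form: [{"grip": grip, "translation": [x, y, z], "rotation": [wx, wy, wz]}, ...]. A call has 1 to 20 rows; each row shifts and turns the commanded pose from where the row before left it, along the tool's axes as they then stand; what a row does not reach is not made up. Full scale, the value 1, is 0.04 m for a shift and 6 degrees for a turn. A row lasts 1/8 s, in which the tool goes at most 62.5 mm and 10.7 degrees, less where a joint would pass 70% of its speed; a pose out of reach is approached as far as the arm can. A call with a number of a shift or a turn outside -1 to 1 is refused whole. A call with a gripper value outside its range is refused whole. The fingers move at their own pace and stop on an object; the grip force is fixed at half the most. Time passes only in rows, so rows that do not move let the fingers close. It gives the time, the measured TCP pose, the force, the opening and the grip force at its end, in the units of the state.
- arm.state(): the state, without advancing time (a new reading comes with each control period).
- eyes.read_camera(name): name is "scene" or "top" or "wrist"; returns (picture, depth): 480x640x3 uint8, red, green, blue; 480x640 float32, m along the optical axis (not along the pixel's ray), 0 where there is no reading.
- eyes.calibration(name): a dict with "vfov" (degrees; the focal length in pixels is half the picture's height over the tangent of half this angle, whatever the lens; pixels are square), "cx", "cy" (the principal point, pixels), "R" (3x3) and "t" (3): a world point X has camera coordinates R X + t. Camera axes: x right, y down, z forward; pixel columns grow to the right and rows downward; lengths in m; the calibration is good to about 2 mm. A picture is of the moment at which its call begins: read the wrist's pose just before it. calibration takes no time and is no camera call; for the wrist camera it gives the pose at the moment of the call.
- job.sign_off(): hands the job in; it is judged then, once.
The state is a dict: "time_s": time; "joints": joint angles; "joint_vel": joint speeds; "effort": joint torques, N m; "ee_pos": TCP position; "ee_rot": TCP orientation; "force": force on the tool from outside, world axes, zero at the start; "ft_torque": the same for the moment, N m; "finger_gap": finger opening in m; "gripper_force": force on a finger pad.
Only numpy, scipy, OpenCV 4.12 (cv2) and the standard library are available. Lean on these libraries where they do the work, as an engineer would, in place of code of your own. Each camera call takes 0.05 s, during which the arm holds its last target. There are 200 camera calls.

TASK

Take the wooden glass-sample slide that has the flat rectangular grip out of its viewer: draw it straight out of the channel, keeping it level and without forcing it, then set it down gently, lying flat pane side up, in the middle of the small white board and let go. Leave the slide with the round knob where it is in its own viewer.

Things in the scene. Friction and masses are not known exactly. Their poses are not given: they have to be found in the camera images.
- bar_slide: The slide to take, 0.1-0.25 kg: wooden plate 150 (x) x 60 (y) x 8 mm, rectangular amber pane. Flat upright grip 14 (x) x 36 (y) mm, from 8 to 53 mm above the underside, centred 60 mm to -x of the origin. Origin: centre of plate's underside, z up. Starts about 85 mm deep in bar_viewer, x along the channel pointing inward, grip end standing out towards the robot.
- bar_viewer: Fixed grey/aluminium block 96 (x) x 90 (y) x 30 mm high holding bar_slide. Channel along x, open only at -x, mouth 45 mm from origin; floor at 16 mm height, 63 mm wide, 10 mm high under lips over both long edges of the slide. Slide centre starts 35 mm to -x of the origin; beyond 120 mm it is clear and can be lifted. Origin: centre of underside, on the table, z up.
- knob_slide: The slide to leave: same plate and size, round pane, and instead of the flat grip a round upright knob 26 mm across, 45 mm tall, 60 mm to -x of the origin. It sits likewise in an identical fixed viewer, whose origin is about 35 mm to +x and 16 mm lower. Origin: centre of the plate's underside, z up.
- board: Small plain white work board, fixed flat on the table: 200 (x) x 150 (y) x 8 mm. Origin: centre of its underside, on the table; its top is 8 mm higher; z up.
Things that resemble listed ones, but are neither listed nor needed, are in the scene too. Of the things like the board, leave any that is orange; of the rest the larger one is meant. Leave any green or red look-alike of the bar_viewer alone.

How it is judged:
On the way:
1. the slide with the flat grip is drawn most of the way out of its channel, level (x of bar_slide in the frame of bar_viewer below -0.095 m and angle between bar_slide's own z axis and vertical below 0.175 rad), for 0.05 s.
At the end, for the whole second after the job is handed in: The slide with the flat grip lies flat (within 6 degrees), pane up, on the white board with the centre of its plate within 40 mm of the board's centre, any way round, at rest and released; the slide with the knob is within 12 mm of where it was (horizontal distance between bar_slide and board below 0.04 m and height (world z) of bar_slide below 0.014 m and angle between bar_slide's own z axis and vertical below 0.1 rad and linear speed of bar_slide below 0.02 m/s and contact force between the fingers and bar_slide below 0.1 N and distance of knob_slide from where it was at the start of the episode below 0.012 m); the robot touches nothing.
It fails at once if the slide with the flat grip is tipped more than 17 degrees (angle between bar_slide's own z axis and vertical above 0.3 rad).
It fails at once if the slide with the flat grip is forced: it presses on its viewer with more than 40 N (contact force between bar_slide and bar_viewer above 40 N).
It fails at once if the slide with the flat grip is let go more than 30 mm above the board (height (world z) of bar_slide above 0.038 m and contact force between the fingers and bar_slide below 0.02 N).
It fails at once if the slide with the knob is moved more than 12 mm (distance of knob_slide from where it was at the start of the episode above 0.012 m).
It also fails if it takes over 48 s, if anything falls off the work surface, if the arm or the gripper's body presses on something with over 40 N, if the wrist force passes 120 N, or if a joint passes its speed limit or range.

## Working session

There is one attempt and no reset: what is moved stays moved. The work goes in short steps, Python scripts to look and compute and a tool call to move; the robot and the scene stay as the last step left them, time stands still between calls to the robot, and variables do not carry over. Pictures are saved under pics/ and viewed, at most 10 in all, crops included, and the job is handed in when it is done.

Besides the shell and the picture viewer there is one more tool, called after ">>>" in YAML: its name, and indented under it one key for each argument. move_arm: Moves the arm, as the interface text tells. Shift numbers are shares of 0.04 m and turn numbers shares of 6 degrees, none past 1 either way. Its arguments: {"type":"object","properties":{"deltas":{"type":"array","items":{"type":"object","properties":{"grip":{"type":"number"},"translation":{"type":"array","items":{"type":"number","minimum":-1,"maximum":1}},"rotation":{"type":"array","items":{"type":"number","minimum":-1,"maximum":1}}}}}},"required":["deltas"]}

```bash
mkdir -p pics
cat > h.py <<'E'
import numpy as np, cv2
from plant import arm, eyes, job
def snap(n, save=None):
    c=eyes.calibration(n); p,d=eyes.read_camera(n)
    if save: cv2.imwrite('pics/'+save+'.png',p[:,:,::-1]); np.savez('pics/'+save+'.npz',p=p,d=d,**{k:np.array(v) for k,v in c.items()})
    return p,d,c
def ray(c,u,v):
    f=240/np.tan(np.radians(float(c['vfov']))/2); R=np.array(c['R']);t=np.array(c['t'])
    return -R.T@t, R.T@np.array([(u-c['cx'])/f,(v-c['cy'])/f,1.])
def onplane(c,u,v,z):
    o,r=ray(c,u,v); return o+r*(z-o[2])/r[2]
def cloud(c,d):
    f=240/np.tan(np.radians(float(c['vfov']))/2); R=np.array(c['R']);t=np.array(c['t'])
    v,u=np.mgrid[:480,:640]; X=np.stack([(u-c['cx'])/f*d,(v-c['cy'])/f*d,d],-1)
    return (X-t)@R
E
python3 - <<'E'
from h import *
print(arm.state())
for n in('top','scene'):
    p,d,c=snap(n,n+'0'); print(n,c,(d>0).mean())
E
```

```text
{'time_s': 0.0, 'joints': array([-1.26960196,  0.43520228,  0.02497441,  1.57410779, -0.0115865 ,
        1.13398487, -0.07511271]), 'joint_vel': array([ 0.00143317,  0.00088817, -0.00065721,  0.00093335, -0.00070985,
        0.00032771,  0.00127428]), 'effort': array([-1.11401264e-04, -6.67860460e+01,  9.84923691e-01, -3.14458573e+01,
       -6.05470547e-02,  4.24977124e-02,  1.34865682e-04]), 'ee_pos': array([0.24542546, 0.57423944, 0.22595371]), 'ee_rot': array([ 2.00566586e-01,  9.79679763e-01, -7.74648719e-04, -7.99934266e-05]), 'force': array([-0.07428309,  0.61752919,  0.29017646]), 'ft_torque': array([ 0.01852283, -0.02657764,  0.03466405]), 'gripper_force': 0.0, 'finger_gap': 0.09172599565184743}
top {'vfov': 47.98026766655558, 'cx': 320.59960153769714, 'cy': 240.03883148989354, 'R': array([[-0.02115492, -0.99959064, -0.01926182],
       [-0.99622107,  0.02269908, -0.0838351 ],
       [ 0.084238  ,  0.01741551, -0.99629346]]), 't': array([0.09534803, 0.58982603, 1.02807002])} 0.9960677083333334
scene {'vfov': 50.03523272642241, 'cx': 318.69541511498215, 'cy': 242.9921395175205, 'R': array([[ 0.64259156,  0.76609101,  0.01344046],
       [ 0.55763581, -0.45556688, -0.69390281],
       [-0.52546968,  0.45339097, -0.71994322]]), 't': array([-0.4266398 , -0.25822703,  1.2942144 ])} 0.99603515625
```

View pics/top0.png

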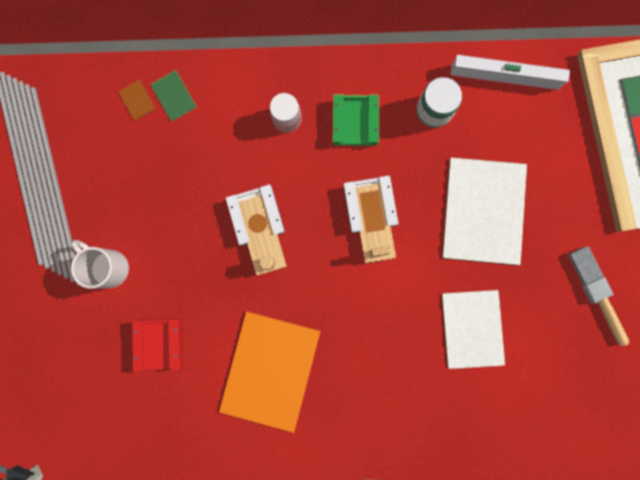

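View pics/scene0.png

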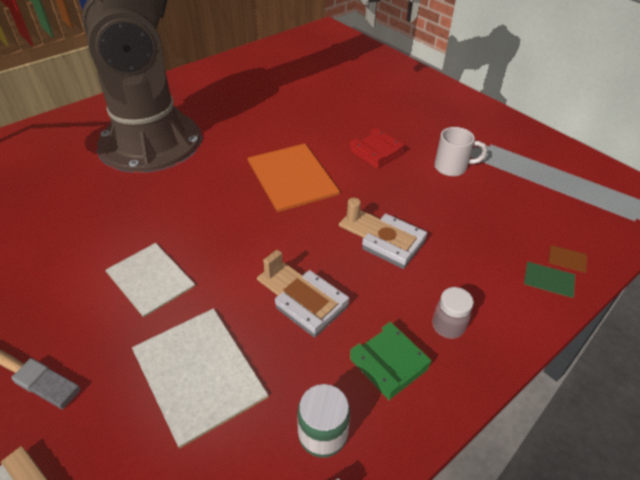

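The top view shows the bar slide at about (372,225), with its grip at (379,252) and its viewer at (371,205). The knob slide is at about (258,230). The larger white board is centred at about (485,211), with the smaller white one below it and the orange one at (270,372). The scene view shows the upright bar grip at about (273,264).

```bash
cat > m1.py <<'E'
from h import *
def L(n): return np.load('pics/'+n+'.npz')
T=L('top0');S=L('scene0')
def big(m,roi):
    k=np.zeros_like(m,np.uint8);x0,x1,y0,y1=roi;k[y0:y1,x0:x1]=m[y0:y1,x0:x1]
    cs,_=cv2.findContours(k,cv2.RETR_EXTERNAL,cv2.CHAIN_APPROX_NONE);return max(cs,key=cv2.contourArea)
def masks(Z):
    h=cv2.cvtColor(Z['p'],cv2.COLOR_RGB2HSV).astype(int)
    return h[...,1]<60, (h[...,0]>8)&(h[...,0]<30)&(h[...,1]>60)
for Z,nm,rb,rs in((T,'top',(430,540,145,275),(335,405,170,270)),(S,'scene',(125,270,305,450),(255,355,245,335))):
    w,wd=masks(Z)
    def rect(m,roi,z):
        c=big(m,roi)[:,0]; P=np.array([onplane(Z,u+0.,v+0.,z)[:2] for u,v in c],np.float32)
        return cv2.minAreaRect(P)
    print(nm,'board',rect(w,rb,.008)); print(nm,'slide wood @.024',rect(wd,rs,.024)); print(nm,'viewer lips@.03',rect(w,rs,.03))
    C=cloud(Z,Z['d']); 
    mm=np.zeros_like(w);mm[rs[2]:rs[3],rs[0]:rs[1]]=wd[rs[2]:rs[3],rs[0]:rs[1]]
    P=C[mm&(C[...,2]>.05)]; print('grip pts',len(P),P.mean(0),P.max(0),P.min(0))
    tp=P[P[:,2]>P[:,2].max()-.008]; print('top',tp.mean(0),cv2.minAreaRect(tp[:,:2].astype(np.float32)))
    bm=np.zeros_like(w);bm[rb[2]:rb[3],rb[0]:rb[1]]=w[rb[2]:rb[3],rb[0]:rb[1]]
    print('board z',np.median(C[bm][:,2]), 'board cen',C[bm].mean(0),'plate z',np.median(C[mm][:,2]))
E
python3 m1.py
python3 - <<'E'
import cv2,numpy as np
a=cv2.imread('pics/top0.png')[165:280,325:415];b=cv2.imread('pics/scene0.png')[240:340,250:360]
cv2.imwrite('pics/crop0.png',np.hstack([cv2.resize(a,(380,485),interpolation=2),cv2.resize(b,(420,485),interpolation=2)]))
E
```

```text
top board ((0.6447868943214417, -0.2434835284948349), (0.15162968635559082, 0.2012457549571991), 83.33929443359375)
top slide wood @.024 ((0.6242378950119019, -0.021379664540290833), (0.1513344794511795, 0.06252779811620712), 8.70035171508789)
top viewer lips@.03 ((0.660258948802948, -0.01609078422188759), (0.09876900911331177, 0.09244871139526367), 8.161029815673828)
grip pts 161 [ 0.56141749 -0.02514048  0.1169317 ] [0.57264889 0.06401613 1.07554413] [ 0.50301164 -0.04781088  0.05087786]
top [0.50301164 0.06401613 1.07554413] ((0.5030116438865662, 0.06401612609624863), (0.0, 0.0), 0.0)
board z 0.006978917013248421 board cen [ 0.64362767 -0.24261754  0.01096189] plate z 0.02326977847420829
scene board ((0.6462297439575195, -0.24319183826446533), (0.1513427346944809, 0.20218335092067719), 83.31295776367188)
scene slide wood @.024 ((0.6145156621932983, -0.024582862854003906), (0.1802075207233429, 0.07504969090223312), 1.3758411407470703)
scene viewer lips@.03 ((0.6682553887367249, -0.020882293581962585), (0.10658227652311325, 0.10448670387268066), 8.322232246398926)
grip pts 243 [ 0.60297214 -0.05344337  0.10714371] [ 1.09822221 -0.01263271  0.75831065] [ 0.56008272 -0.37757989  0.05017604]
top [ 1.09822221 -0.37757989  0.75831065] ((1.098222255706787, -0.3775798976421356), (0.0, 0.0), 0.0)
board z 0.00909766364902545 board cen [ 0.65243327 -0.2474182   0.01142876] plate z 0.02603465528488349
```

View pics/crop0.png

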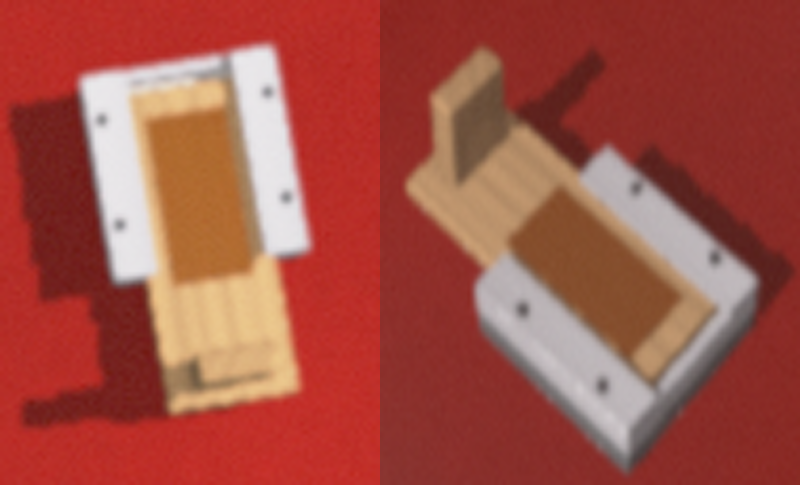

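The crop shows the grip rising from the plate's near end. Its top edge is near top-view pixel (379,250) and scene-view pixel (262–275,252–262). The slide and viewer axes agree at about 8.4° yaw, with the slide centre at about (0.624,-0.021). I'll align the tool and fly over, then measure again close by.

>>> move_arm:
  deltas:
    - {"grip": -1, "translation": [0, 0, 0], "rotation": [0, 0, 0.975]}
    - {"grip": -1, "translation": [0, 0, 0], "rotation": [0, 0, 0.975]}
    - {"grip": -1, "translation": [0, 0, 0], "rotation": [0, 0, 0.975]}
    - {"grip": -1, "translation": [0, 0, 0], "rotation": [0, 0, 0.975]}
    - {"grip": -1, "translation": [0, 0, 0], "rotation": [0, 0, 0.975]}
    - {"grip": -1, "translation": [0, 0, 0], "rotation": [0, 0, 0.975]}
    - {"grip": -1, "translation": [0, 0, 0], "rotation": [0, 0, 0.975]}
    - {"grip": -1, "translation": [0, 0, 0], "rotation": [0, 0, 0.975]}
    - {"grip": -1, "translation": [0, 0, 0], "rotation": [0, 0, 0.975]}
    - {"grip": -1, "translation": [0, 0, 0], "rotation": [0, 0, 0.975]}

```text
time_s: 1.35
ee_pos: [0.2454, 0.5745, 0.2263]
ee_rot: [0.655, 0.756, -0.0, 0.0]
force: [0.8, 1.0, -0.5]
finger_gap: 0.0917
gripper_force: 0.0
```

>>> move_arm:
  deltas:
    - {"grip": -1, "translation": [-0.9, 0.3, 0], "rotation": [0, 0, 0]}
    - {"grip": -1, "translation": [-0.9, 0.3, 0], "rotation": [0, 0, 0]}
    - {"grip": -1, "translation": [-0.9, 0.3, 0], "rotation": [0, 0, 0]}
    - {"grip": -1, "translation": [-0.9, 0.3, 0], "rotation": [0, 0, 0]}
    - {"grip": -1, "translation": [-0.9, 0.3, 0], "rotation": [0, 0, 0]}
    - {"grip": -1, "translation": [-0.9, 0.3, 0], "rotation": [0, 0, 0]}
    - {"grip": -1, "translation": [-0.9, 0.3, 0], "rotation": [0, 0, 0]}
    - {"grip": -1, "translation": [-0.9, 0.3, 0], "rotation": [0, 0, 0]}
    - {"grip": -1, "translation": [-0.9, 0.3, 0], "rotation": [0, 0, 0]}
    - {"grip": -1, "translation": [-0.9, 0.3, 0], "rotation": [0, 0, 0]}
    - {"grip": -1, "translation": [-0.9, 0.3, 0], "rotation": [0, 0, 0]}
    - {"grip": -1, "translation": [-0.9, 0.3, 0], "rotation": [0, 0, 0]}
    - {"grip": -1, "translation": [-0.9, 0.3, 0], "rotation": [0, 0, 0]}
    - {"grip": -1, "translation": [-0.9, 0.3, 0], "rotation": [0, 0, 0]}
    - {"grip": -1, "translation": [-0.9, 0.3, 0], "rotation": [0, 0, 0]}
    - {"grip": -1, "translation": [-0.9, 0.3, 0], "rotation": [0, 0, 0]}
    - {"grip": -1, "translation": [-0.9, 0.3, 0], "rotation": [0, 0, 0]}
    - {"grip": -1, "translation": [0, 0, 0], "rotation": [0, 0, 0]}
    - {"grip": -1, "translation": [0, 0, 0], "rotation": [0, 0, 0]}

```text
time_s: 3.72
ee_pos: [0.5359, -0.0006, 0.2263]
ee_rot: [0.654, 0.757, -0.0, -0.0]
force: [0.5, 0.5, 0.9]
finger_gap: 0.092
gripper_force: 0.0
```

Run:
```python
from h import *
from scipy.spatial.transform import Rotation as Ro
s=arm.state();print(s['time_s'],s['ee_pos'],Ro.from_quat(s['ee_rot']).as_matrix().round(3),s['joints'])
p,d,c=snap('wrist','w1');print(c)
```

```text
3.725 [ 0.53593719 -0.00059226  0.22633189] [[-0.145  0.989 -0.001]
 [ 0.989  0.145  0.   ]
 [ 0.    -0.001 -1.   ]] [-0.51474888  0.30827923  0.54228407  1.82284722 -0.18078014  1.06055591
  0.24149398]
{'vfov': 67.239910353589, 'cx': 318.17229269009977, 'cy': 244.39216520140266, 'R': array([[ 9.89303138e-01,  1.45872171e-01, -7.81657370e-04],
       [ 1.41421758e-01, -9.57779168e-01,  2.50317703e-01],
       [ 3.57657315e-02, -2.47750632e-01, -9.68163435e-01]]), 't': array([-0.52899556, -0.10768974,  0.36826659])}
```

View pics/w1.png

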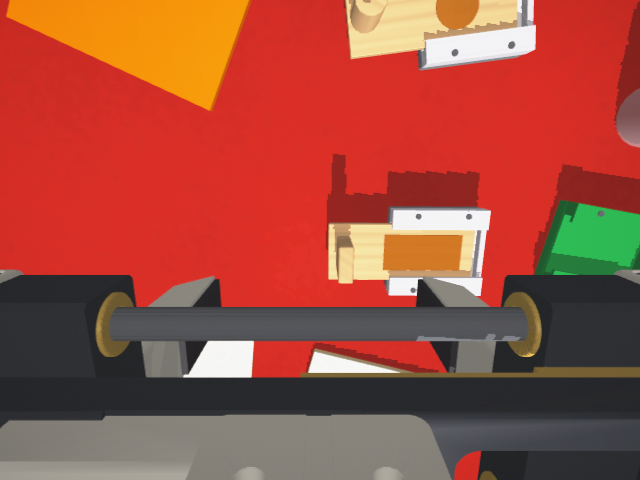

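The wrist view shows the bar slide spanning about (328–475, 222–283), level in the image. The grip's top is at about (345,258) and the viewer's lips are at rows 217 and 286.

```bash
cat > m2.py <<'E'
from h import *
import sys
def ana(Z,roi,zt):
    C=cloud(Z,Z['d']);x0,x1,y0,y1=roi
    h=cv2.cvtColor(Z['p'],cv2.COLOR_RGB2HSV).astype(int)
    m=np.zeros((480,640),bool);m[y0:y1,x0:x1]=True
    wd=m&(h[...,0]>8)&(h[...,0]<30)&(h[...,1]>60)&(h[...,2]>90)
    g=wd&(C[...,2]>.055)&(C[...,2]<.09)
    k=cv2.morphologyEx(g.astype(np.uint8),cv2.MORPH_OPEN,np.ones((3,3)))
    P=C[k>0]; z=np.percentile(P[:,2],[50,90]); tp=P[P[:,2]>z[1]-.006]
    print('grip n',len(P),'z50/90',z,'mean',P.mean(0),'top med',np.median(tp,0),cv2.minAreaRect(tp[:,:2].astype(np.float32)))
    v,u=np.nonzero(k); print(' px',u.mean(),v.mean(),u.min(),u.max(),v.min(),v.max())
    pl=wd&(C[...,2]<.035)&(C[...,2]>.012); print('plate z',np.median(C[pl][:,2]),cv2.minAreaRect(C[pl][:,:2].astype(np.float32)))
    lp=m&(h[...,1]<60)&(h[...,2]>120)
    print('lip z',np.median(C[lp][:,2]))
    if lp.sum()>50: print(' lips',cv2.minAreaRect(C[lp][:,:2].astype(np.float32)))
    return g
if __name__=='__main__':
    for n,r in(('w1',(320,495,200,300)),('top0',(335,405,170,270)),('scene0',(255,355,245,335))):
        print(n); ana(np.load('pics/'+n+'.npz'),r,.069)
E
python3 m2.py
python3 - <<'E'
import cv2
a=cv2.imread('pics/w1.png')[210:300,315:435];cv2.imwrite('pics/w1c.png',cv2.resize(a,(720,540),interpolation=2))
E
```

```text
w1
grip n 626 z50/90 [0.06763901 0.06867238] mean [ 0.5643535  -0.02913434  0.06686875] top med [ 0.56468424 -0.02993296  0.06774556] ((0.5648770928382874, -0.03044743649661541), (0.013873664662241936, 0.035283397883176804), 8.539475440979004)
 px 345.4712460063898 262.6214057507987 338 353 243 282
plate z 0.023263520659128227 ((0.624500036239624, -0.0224246084690094), (0.1500910073518753, 0.06043339893221855), 8.355152130126953)
lip z 0.028902227716557934
 lips ((0.6168060898780823, -0.014116145670413971), (0.12382897734642029, 0.20806965231895447), 79.78858184814453)
top0
grip n 150 z50/90 [0.06727781 0.06983774] mean [ 0.56459312 -0.02972161  0.06708573] top med [ 0.5649715  -0.03066014  0.06747526] ((0.5649346709251404, -0.030185334384441376), (0.013848192058503628, 0.03527728468179703), 8.04724407196045)
 px 380.41333333333336 251.30666666666667 371 390 247 256
plate z 0.023094010968533696 ((0.6254763007164001, -0.021729595959186554), (0.15230108797550201, 0.060246072709560394), 8.206135749816895)
lip z 0.028211848577700645
 lips ((0.6097242832183838, -0.01012161374092102), (0.11462142318487167, 0.23323364555835724), 81.38224792480469)
scene0
grip n 189 z50/90 [0.06859027 0.07108879] mean [ 0.57019802 -0.03167496  0.06630021] top med [ 0.56960596 -0.03138834  0.069784  ] ((0.5681191682815552, -0.030308155342936516), (0.013452256098389626, 0.03513958677649498), 8.141669273376465)
 px 272.5608465608466 258.53439153439155 264 281 251 267
plate z 0.025683980655081592 ((0.6275529265403748, -0.023314476013183594), (0.15003922581672668, 0.06531760096549988), 5.552855014801025)
lip z 0.030543441521599976
 lips ((0.8312240839004517, -0.19280174374580383), (0.13033460080623627, 0.6361894011497498), 43.73667907714844)
```

View pics/w1c.png

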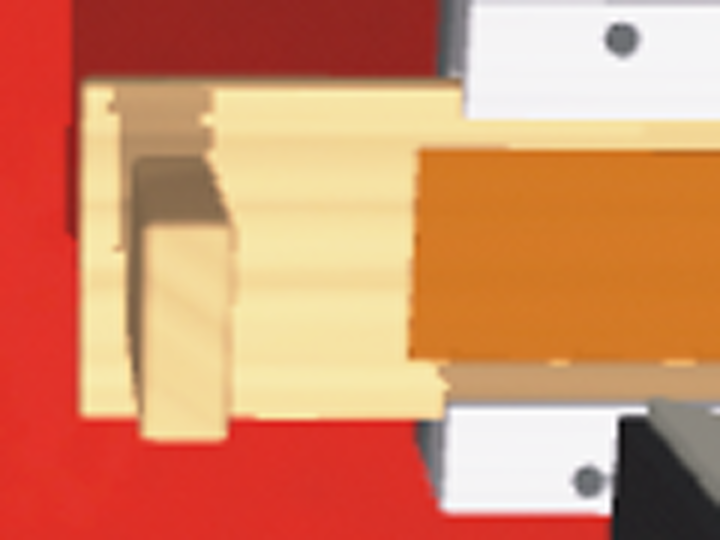

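The grip centre is (0.565,-0.0305) with its top at about 0.068, and the plate top is at 0.0235. All of this fits the text. I'll narrow the fingers to about 40 mm so the inner one stays clear of the viewer, then go over the grip and down.

>>> move_arm:
  deltas:
    - {"grip": 0.13, "translation": [-0.42, 0.3, 0], "rotation": [0, 0, 0]}
    - {"grip": 0.13, "translation": [-0.42, 0.3, 0], "rotation": [0, 0, 0]}
    - {"grip": 0.13, "translation": [0, 0, 0], "rotation": [0, 0, 0]}
    - {"grip": 0.13, "translation": [0, 0, 0.8], "rotation": [0, 0, 0]}
    - {"grip": 0.13, "translation": [0, 0, 0.8], "rotation": [0, 0, 0]}
    - {"grip": 0.13, "translation": [0, 0, 0.8], "rotation": [0, 0, 0]}
    - {"grip": 0.13, "translation": [0, 0, 0.6], "rotation": [0, 0, 0]}
    - {"grip": 0.13, "translation": [0, 0, 0], "rotation": [0, 0, 0]}
    - {"grip": 0.13, "translation": [0, 0, 0], "rotation": [0, 0, 0]}

```text
time_s: 4.9
ee_pos: [0.5653, -0.0301, 0.1077]
ee_rot: [0.653, 0.757, 0.0, 0.0]
force: [-0.7, 0.3, -0.1]
finger_gap: 0.0397
gripper_force: 0.0
```

Run:
```python
from h import *
s=arm.state();print(s['ee_pos'],s['finger_gap'])
p,d,c=snap('wrist','w2')
f=240/np.tan(np.radians(c['vfov'])/2);
for X in ([.565,-.0305,.068],list(s['ee_pos'])):
    q=c['R']@np.array(X)+c['t'];print(q[:2]/q[2]*f+[c['cx'],c['cy']])
```

```text
[ 0.56531526 -0.03010146  0.10766998] 0.03971345352089922
[319.19115756 271.82215267]
[320.30390395 298.66366793]
```

View pics/w2.png

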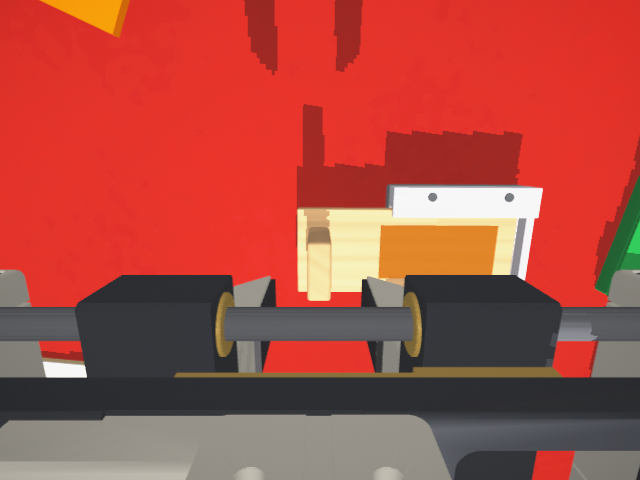

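The grip, at (319,265), is centred between the two fingers (about 268 and 370), and both are clear of the viewer mouth. I'll descend and close.

>>> move_arm:
  deltas:
    - {"grip": 0.13, "translation": [0, 0, 0.6], "rotation": [0, 0, 0]}
    - {"grip": 0.13, "translation": [0, 0, 0.6], "rotation": [0, 0, 0]}
    - {"grip": 0.13, "translation": [0, 0, 0.5], "rotation": [0, 0, 0]}
    - {"grip": 0.13, "translation": [0, 0, 0.2], "rotation": [0, 0, 0]}
    - {"grip": 0.13, "translation": [0, 0, 0], "rotation": [0, 0, 0]}
    - {"grip": 0.4, "translation": [0, 0, 0], "rotation": [0, 0, 0]}
    - {"grip": 0.6, "translation": [0, 0, 0], "rotation": [0, 0, 0]}
    - {"grip": 0.7, "translation": [0, 0, 0], "rotation": [0, 0, 0]}
    - {"grip": 1, "translation": [0, 0, 0], "rotation": [0, 0, 0]}
    - {"grip": 1, "translation": [0, 0, 0], "rotation": [0, 0, 0]}
    - {"grip": 1, "translation": [0, 0, 0], "rotation": [0, 0, 0]}
    - {"grip": 1, "translation": [0, 0, 0], "rotation": [0, 0, 0]}

```text
time_s: 6.45
ee_pos: [0.5653, -0.0309, 0.031]
ee_rot: [0.654, 0.757, 0.0, 0.0]
force: [-1.2, -0.1, 5.9]
finger_gap: 0.0141
gripper_force: 30.0
```

Gripped at 14.1 mm. I'll start drawing it out gently and watch the force.

>>> move_arm:
  deltas:
    - {"grip": 1, "translation": [0, -0.1, -0.01], "rotation": [0, 0, 0]}
    - {"grip": 1, "translation": [0, -0.15, -0.01], "rotation": [0, 0, 0]}
    - {"grip": 1, "translation": [0, -0.15, 0], "rotation": [0, 0, 0]}

```text
time_s: 6.82
ee_pos: [0.5483, -0.0332, 0.0313]
ee_rot: [0.654, 0.757, -0.0, -0.0]
force: [0.4, -0.3, -2.1]
finger_gap: 0.0142
gripper_force: 30.0
```

>>> move_arm:
  deltas:
    - {"grip": 1, "translation": [0, -0.2, 0], "rotation": [0, 0, 0]}
    - {"grip": 1, "translation": [0, -0.2, 0], "rotation": [0, 0, 0]}
    - {"grip": 1, "translation": [0, -0.2, 0], "rotation": [0, 0, 0]}
    - {"grip": 1, "translation": [0, -0.2, 0], "rotation": [0, 0, 0]}
    - {"grip": 1, "translation": [0, -0.2, 0], "rotation": [0, 0, 0]}

```text
time_s: 7.45
ee_pos: [0.5091, -0.0391, 0.0315]
ee_rot: [0.654, 0.757, 0.0, -0.0]
force: [0.2, 0.5, -1.5]
finger_gap: 0.0138
gripper_force: 30.0
```

>>> move_arm:
  deltas:
    - {"grip": 1, "translation": [0, -0.2, 0], "rotation": [0, 0, 0]}
    - {"grip": 1, "translation": [0, -0.2, 0], "rotation": [0, 0, 0]}
    - {"grip": 1, "translation": [0, -0.2, 0], "rotation": [0, 0, 0]}
    - {"grip": 1, "translation": [0, -0.2, 0], "rotation": [0, 0, 0]}
    - {"grip": 1, "translation": [0, -0.2, 0], "rotation": [0, 0, 0]}
    - {"grip": 1, "translation": [0, -0.2, 0], "rotation": [0, 0, 0]}
    - {"grip": 1, "translation": [0, 0, 0], "rotation": [0, 0, 0]}

```text
time_s: 8.32
ee_pos: [0.4613, -0.0461, 0.0315]
ee_rot: [0.654, 0.757, -0.0, -0.0]
force: [0.7, -0.3, -1.1]
finger_gap: 0.0138
gripper_force: 30.0
```

Run:
```python
from h import *
from m2 import ana
s=arm.state();print(s['ee_pos'],s['force'],s['ft_torque'],s['gripper_force'],s['joints'].round(2))
for n in('top','scene'): snap(n,n+'3')
snap('wrist','w3')
cv2.imwrite('pics/c3.png',np.hstack([cv2.imread('pics/top3.png')[150:330,290:430].repeat(3,0).repeat(3,1)[:,:400],cv2.resize(cv2.imread('pics/scene3.png')[200:340,200:360],(400,540))]))
```

```text
[ 0.46134886 -0.04605885  0.03151456] [ 0.67219627 -0.29711371 -1.06139165] [-0.04625033  0.11997868 -0.02621743] 29.998133182525635 [-0.33  0.48  0.41  2.18 -0.37  0.54  0.51]
```

View pics/c3.png

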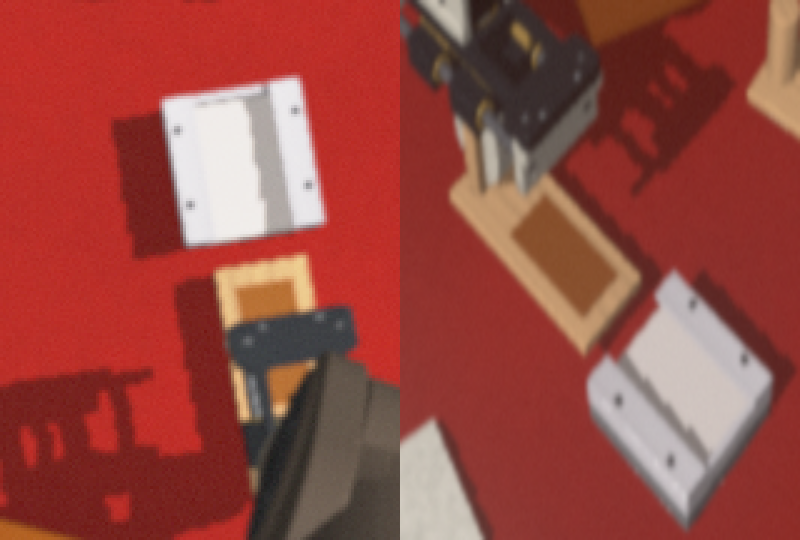

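The slide is fully out, level, and about 20 mm clear of the mouth; the knob slide has not moved. I'll lift it and carry it to the board.

>>> move_arm:
  deltas:
    - {"grip": 1, "translation": [0, 0, -0.2], "rotation": [0, 0, 0]}
    - {"grip": 1, "translation": [0, 0, -0.4], "rotation": [0, 0, 0]}
    - {"grip": 1, "translation": [0, 0, -0.4], "rotation": [0, 0, 0]}
    - {"grip": 1, "translation": [0, 0, -0.4], "rotation": [0, 0, 0]}
    - {"grip": 1, "translation": [0, 0, -0.1], "rotation": [0, 0, 0]}
    - {"grip": 1, "translation": [-0.25, 0.1, 0], "rotation": [0, 0, 0]}
    - {"grip": 1, "translation": [-0.5, 0.2, 0], "rotation": [0, 0, 0]}
    - {"grip": 1, "translation": [-0.5, 0.2, 0], "rotation": [0, 0, 0]}
    - {"grip": 1, "translation": [-0.5, 0.2, 0], "rotation": [0, 0, 0]}
    - {"grip": 1, "translation": [-0.5, 0.2, 0], "rotation": [0, 0, 0]}
    - {"grip": 1, "translation": [-0.5, 0.2, 0], "rotation": [0, 0, 0]}
    - {"grip": 1, "translation": [-0.5, 0.2, 0], "rotation": [0, 0, 0]}
    - {"grip": 1, "translation": [-0.5, 0.2, 0], "rotation": [0, 0, 0]}
    - {"grip": 1, "translation": [-0.5, 0.2, 0], "rotation": [0, 0, 0]}
    - {"grip": 1, "translation": [-0.5, 0.2, 0], "rotation": [0, 0, 0]}
    - {"grip": 1, "translation": [-0.5, 0.2, 0], "rotation": [0, 0, 0]}
    - {"grip": 1, "translation": [-0.29, 0.24, 0], "rotation": [0, 0, 0]}
    - {"grip": 1, "translation": [0, 0, 0], "rotation": [0, 0, 0]}
    - {"grip": 1, "translation": [0, 0, 0], "rotation": [0, 0, 0]}

```text
time_s: 10.85
ee_pos: [0.5862, -0.2514, 0.0907]
ee_rot: [0.654, 0.757, -0.0, -0.001]
force: [-1.2, 0.4, -2.5]
finger_gap: 0.0138
gripper_force: 30.0
```

Run:
```python
from h import *
s=arm.state();print(s['ee_pos'],s['force'],s['gripper_force'])
for n in('top','scene','wrist'):
    p,d,c=snap(n,n+'4');C=cloud(c,d)
    h=cv2.cvtColor(p,cv2.COLOR_RGB2HSV).astype(int)
    m=(h[...,0]>8)&(h[...,0]<30)&(h[...,1]>60)&(h[...,2]>80)&(C[...,2]>.05)&(C[...,2]<.11)&(abs(C[...,1]+.243)<.06)&(C[...,0]>.6)&(C[...,0]<.75)
    P=C[m]; 
    if len(P)>50:
        z=np.median(P[:,2]);P=P[abs(P[:,2]-z)<.012];A=np.c_[P[:,:2]-P[:,:2].mean(0),np.ones(len(P))];k=np.linalg.lstsq(A,P[:,2],rcond=None)[0]
        print(n,len(P),'slope deg',np.degrees(k[:2]),'z',k[2],P.max(0),P.min(0),cv2.minAreaRect(P[:,:2].astype(np.float32)))
```

```text
[ 0.58617504 -0.25135067  0.09071009] [-1.17399162  0.44796837 -2.54413798] 29.998254776000977
top 1156 slope deg [-0.10014376 -0.46776077] z 0.08264113198534222 [ 0.72337854 -0.20263782  0.08870639] [ 0.60009334 -0.27302664  0.07569321] ((0.660491943359375, -0.239458367228508), (0.1187504306435585, 0.0602518729865551), 7.726879596710205)
scene 2561 slope deg [-0.54858973  0.76445185] z 0.0848029509027821 [ 0.72489528 -0.20193479  0.09017825] [ 0.60013195 -0.27868844  0.07585562] ((0.658961296081543, -0.23954838514328003), (0.12607508897781372, 0.06087672337889671), 8.387964248657227)
wrist 15155 slope deg [ 0.18014848 -1.89369892] z 0.08277944836321599 [ 0.72321436 -0.20198035  0.08564648] [ 0.60000979 -0.2668035   0.07461742] ((0.6601434946060181, -0.23976993560791016), (0.11930421739816666, 0.06006169319152832), 8.33576488494873)
```

View pics/scene4.png

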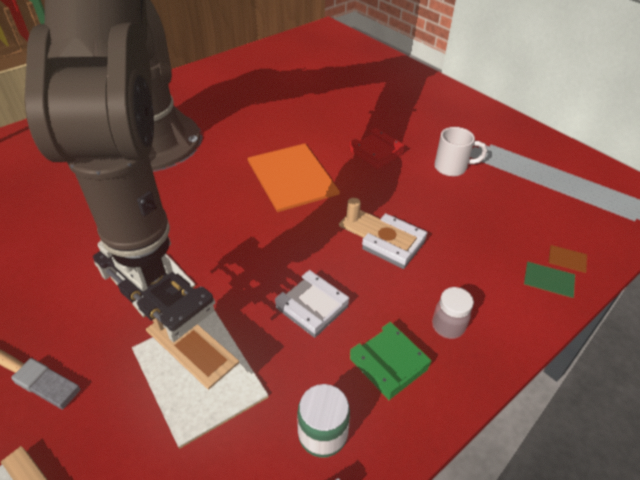

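The slide is held level over the large board, with its plate at about (155–237, 320–385), and its underside about 16 mm below the TCP. I'll lower it gently.

>>> move_arm:
  deltas:
    - {"grip": 1, "translation": [0, 0, 0.3], "rotation": [0, 0, 0]}
    - {"grip": 1, "translation": [0, 0, 0.4], "rotation": [0, 0, 0]}
    - {"grip": 1, "translation": [0, 0, 0.4], "rotation": [0, 0, 0]}
    - {"grip": 1, "translation": [0, 0, 0.3], "rotation": [0, 0, 0]}
    - {"grip": 1, "translation": [0, 0, 0.15], "rotation": [0, 0, 0]}
    - {"grip": 1, "translation": [0, 0, 0.05], "rotation": [0, 0, 0]}
    - {"grip": 1, "translation": [0, 0, 0], "rotation": [0, 0, 0]}

```text
time_s: 11.88
ee_pos: [0.5872, -0.2518, 0.0277]
ee_rot: [0.654, 0.757, 0.0, 0.0]
force: [-0.6, 0.1, -1.9]
finger_gap: 0.0137
gripper_force: 30.0
```

>>> move_arm:
  deltas:
    - {"grip": 1, "translation": [0, 0, 0.03], "rotation": [0, 0, 0]}
    - {"grip": 1, "translation": [0, 0, 0.01], "rotation": [0, 0, 0]}
    - {"grip": 1, "translation": [0, 0, 0], "rotation": [0, 0, 0]}

```text
time_s: 12.25
ee_pos: [0.587, -0.2516, 0.0261]
ee_rot: [0.654, 0.757, 0.0, 0.0]
force: [0.3, -0.3, -2.0]
finger_gap: 0.0141
gripper_force: 30.0
```

>>> move_arm:
  deltas:
    - {"grip": 1, "translation": [0, 0, 0.025], "rotation": [0, 0, 0]}
    - {"grip": 1, "translation": [0, 0, 0], "rotation": [0, 0, 0]}

```text
time_s: 12.5
ee_pos: [0.5869, -0.2516, 0.0249]
ee_rot: [0.654, 0.757, 0.0, -0.0]
force: [-0.6, 0.2, -2.3]
finger_gap: 0.0138
gripper_force: 30.0
```

>>> move_arm:
  deltas:
    - {"grip": 1, "translation": [0, 0, 0.025], "rotation": [0, 0, 0]}
    - {"grip": 1, "translation": [0, 0, 0], "rotation": [0, 0, 0]}

```text
time_s: 12.75
ee_pos: [0.5869, -0.2516, 0.0238]
ee_rot: [0.654, 0.757, 0.0, -0.0]
force: [0.3, -0.2, -1.4]
finger_gap: 0.0138
gripper_force: 30.0
```

>>> move_arm:
  deltas:
    - {"grip": 1, "translation": [0, 0, 0.02], "rotation": [0, 0, 0]}
    - {"grip": 1, "translation": [0, 0, 0], "rotation": [0, 0, 0]}

```text
time_s: 13.0
ee_pos: [0.587, -0.2517, 0.0232]
ee_rot: [0.654, 0.757, 0.0, 0.0]
force: [-0.4, -0.2, -1.0]
finger_gap: 0.0141
gripper_force: 30.0
```

>>> move_arm:
  deltas:
    - {"grip": 1, "translation": [0, 0, 0.02], "rotation": [0, 0, 0]}
    - {"grip": 1, "translation": [0, 0, 0], "rotation": [0, 0, 0]}

```text
time_s: 13.25
ee_pos: [0.587, -0.2517, 0.0232]
ee_rot: [0.654, 0.757, 0.0, 0.0]
force: [-2.1, 2.5, 9.0]
finger_gap: 0.0137
gripper_force: 30.0
```

The force shows firm contact with the board. I'll release, wait for the fingers to open, and rise.

>>> move_arm:
  deltas:
    - {"grip": 0.5, "translation": [0, 0, 0], "rotation": [0, 0, 0]}
    - {"grip": 0.3, "translation": [0, 0, 0], "rotation": [0, 0, 0]}
    - {"grip": 0.2, "translation": [0, 0, 0], "rotation": [0, 0, 0]}
    - {"grip": 0.2, "translation": [0, 0, 0], "rotation": [0, 0, 0]}

```text
time_s: 13.75
ee_pos: [0.587, -0.2516, 0.0222]
ee_rot: [0.654, 0.757, -0.0, -0.0]
force: [-0.8, 0.2, -0.6]
finger_gap: 0.0362
gripper_force: 0.0
```

>>> move_arm:
  deltas:
    - {"grip": 0.2, "translation": [0, 0, -0.2], "rotation": [0, 0, 0]}
    - {"grip": 0.2, "translation": [0, 0, -0.6], "rotation": [0, 0, 0]}
    - {"grip": 0.2, "translation": [0, 0, -0.8], "rotation": [0, 0, 0]}
    - {"grip": 0.2, "translation": [0, 0, -0.8], "rotation": [0, 0, 0]}
    - {"grip": 0.2, "translation": [0, 0, -0.8], "rotation": [0, 0, 0]}
    - {"grip": 0.2, "translation": [-0.5, -0.8, -0.5], "rotation": [0, 0, 0]}
    - {"grip": 0.2, "translation": [-0.5, -0.8, 0], "rotation": [0, 0, 0]}
    - {"grip": 0.2, "translation": [0, 0, 0], "rotation": [0, 0, 0]}
    - {"grip": 0.2, "translation": [0, 0, 0], "rotation": [0, 0, 0]}

```text
time_s: 14.88
ee_pos: [0.5299, -0.3001, 0.1707]
ee_rot: [0.654, 0.757, 0.0, 0.0]
force: [-0.3, 0.4, -0.6]
finger_gap: 0.0363
gripper_force: 0.0
```

Run:
```python
from h import *
s=arm.state();print(s['ee_pos'],s['force'],s['finger_gap'],s['gripper_force'])
for n in('top','scene'):
    p,d,c=snap(n,n+'5');C=cloud(c,d)
    h=cv2.cvtColor(p,cv2.COLOR_RGB2HSV).astype(int)
    m=(h[...,0]>8)&(h[...,0]<30)&(h[...,1]>60)&(h[...,2]>80)&(C[...,2]>.008)&(C[...,2]<.03)&(abs(C[...,1]+.243)<.09)&(C[...,0]>.53)&(C[...,0]<.75)
    P=C[m]; 
    A=np.c_[P[:,:2]-P[:,:2].mean(0),np.ones(len(P))];k=np.linalg.lstsq(A,P[:,2],rcond=None)[0]
    print(n,len(P),'slope deg',np.degrees(k[:2]),'z',k[2],cv2.minAreaRect(P[:,:2].astype(np.float32)))
```

```text
[ 0.52988109 -0.30008822  0.17067185] [-0.26852458  0.37228387 -0.60086386] 0.03628367212560414 0.0
top 2118 slope deg [ 0.04790292 -0.00998865] z 0.015288830257690044 ((0.639428973197937, -0.20953956246376038), (0.15219053626060486, 0.12844564020633698), 9.0361967086792)
scene 3064 slope deg [-0.43251724  0.42048396] z 0.017342294849112636 ((0.63350510597229, -0.24258047342300415), (0.1791965365409851, 0.06369560956954956), 8.09493350982666)
```

View pics/scene5.png

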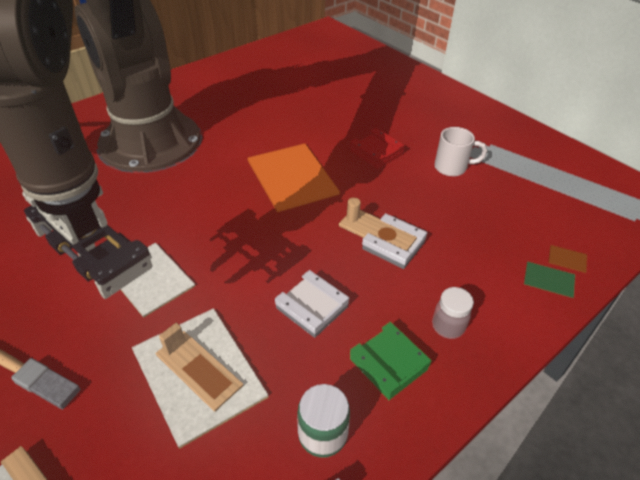

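The slide lies flat and pane up in the middle of the large white board, about (158–242, 325–408). The arm is clear, and the knob slide is where it started, at about (383,230).

```bash
python3 -c "
from plant import job
print(job.sign_off())"
```

```text
the job is handed in; nothing more can be done
None
```

The bar slide was drawn out level, laid flat and pane up in the middle of the large white board and released; the knob slide looks untouched, and the job is handed in (no verdict was returned).

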